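# Put the bench tools back in their foam and the battery in its push-to-open drawer

## Task

Tidy the repair bench: lay the yellow multimeter (face up), the orange screwdriver and the blue tin (upright) each in the foam recess of its own shape and colour, fully down on the bottom of the recess, either way round. Press the green button on the grey case until its drawer is fully out, then stand the green battery block upright on the drawer's floor and leave the drawer open. The order of the tools does not matter; let go of everything at the end.

Things in the scene. Friction and masses are not known exactly. Their poses are not given: they have to be found in the camera images.
- meter: Loose yellow pocket multimeter lying on its back, face with display and black dial up: 105 (x) x 56 (y) x 30 (z) mm, 0.16 kg. Origin: centre of its underside; x along its length, z up.
- driver: Loose stubby screwdriver lying flat along x, 120 mm long: fluted orange and black handle from x = -60 to +4 mm, 28 mm wide and high with flat sides and underside; steel shaft, 7 mm thick, to its tip at x = +60 mm. 0.09 kg, balance point near x = -25 mm. Origin: on its long axis, midway along the length, so 14 mm above what the handle lies on.
- tin: Loose round blue tin of brass wool (tip cleaner), standing: 52 mm diameter, 36 mm high, 0.1 kg. Origin: centre of its underside, z up.
- battery: Loose green battery block with a white top plate, standing: 46 (x) x 28 (y) x 32 (z) mm (two small contacts stand 3 mm above that), 0.09 kg. Origin: centre of its underside, z up.
- meter_tile: Fixed black foam tile, 145 (x) x 96 (y) mm, 12 mm thick, with a rectangular 121 (x) x 72 (y) mm recess 8 mm deep whose bottom is yellow. Origin: centre of the tile's underside, straight below the middle of the recess; recess bottom at z = 4 mm, foam top at z = 12 mm; z up, x along the recess's length.
- driver_tile: Fixed black foam tile, 160 (x) x 68 (y) mm, 12 mm thick, with a long narrow 136 (x) x 44 (y) mm recess 8 mm deep whose bottom is orange. Origin: centre of the tile's underside, straight below the middle of the recess; recess bottom at z = 4 mm, foam top at z = 12 mm; z up, x along the recess's length.
- tin_tile: Fixed black foam tile, 92 (x) x 92 (y) mm, 12 mm thick, with a round 68 mm diameter recess 8 mm deep whose bottom is blue. Origin: centre of the tile's underside, straight below the middle of the recess; recess bottom at z = 4 mm, foam top at z = 12 mm; z up.
- drawer (a joint): Opening of the drawer (green front, no handle) in the fixed grey battery case, 95 deep x 110 wide x 38 mm high: 0 shut, 0.080 m fully out, towards the robot. A linkage drives it from the green button on the case's top: 12.5 mm down (2 to 4 N) drives it 80 mm out, evenly. It stays where it is left; pushing the drawer back raises the button.
- latch_top (a point): Centre of the top of the round green push button (28 mm diameter) on the case. It stands 56 mm above the work surface with the drawer shut and sinks 12.5 mm to the full opening. Its axes are the case's: the drawer comes out along -x.
- drawer_in (a point): Point on the drawer's inner floor, 5 mm above the work surface, in the middle of the part uncovered when fully out; moves with the drawer (hidden while shut). Uncovered room: 76 mm along x between green front (4 mm thick, top 32 mm above the work surface) and case, 92 mm along y between side walls 14 mm higher than this floor. x points into the case, z up.

How it is judged:
By the outcome, as a careful person would: the job done as asked, in the order asked, and still so for the second after the job is handed in, with the robot touching nothing.
It also fails if it takes over 122 s, if anything falls off the work surface, if the arm or the gripper's body presses on something with over 40 N, if the wrist force passes 120 N, or if a joint passes its speed limit or range.

## Robot

A 7-joint arm with a two-finger parallel gripper is mounted at the origin on the work surface. World frame = base frame: x ahead of the robot, y to its left, z up, the work surface at z = 0. Lengths are in m, angles in rad, forces in N, time in s.
With the tool pointing down it reaches from about 0.425 to 0.875 m from the base axis. Payload 4.7 kg.
Tool frame: the origin (TCP) lies at the very end of the fingers, on their centre line; the grasp point (between the pads) lies 19 mm behind it; z points along the fingers, y is the line along which they close (so a half turn about z gives the same grasp; the last joint's range is limited). The gripper opens to 87 mm and grips with 3 to 60 N. Pads are 19 mm wide; open, the fingers measure 117 mm over their backs; the gripper's body (75 mm by 190 mm) begins 51 mm behind the grasp point.
Start: joints at [1.283, 0.321, -0.07, 1.45, 0.023, 1.371, -0.057], TCP at [0.193, -0.621, 0.223] pointing down, gripper open.
Joint ranges: [-2.86, 2.86], [-0.3, 2.09], [-1.38, 1.24], [0.06, 2.45], [-1.56, 4.7], [0.09, 2.05], [-2.69, 2.69]. Speed limits (rad/s): [2.57, 2.57, 3.14, 3.14, 3.14, 3.14, 3.14].

## Interface

Orientations are given as a rotation vector (axis times angle).
In Python, from bench import ctrl, get_image, job gives the robot as it stands.
- The arm moves only by the shell command python3 -m crank 'ROWS' [FORCE]. ROWS is JSON, a list that holds one entry, the list of rows, each a list of 5 numbers: the shift along the tool's x, y, z in mm, then the turn about the tool's z in rad, then the closure, from -1 (fully open) to 1 (shut), so that 0 is half open. A call has 1 to 10 rows; each row shifts and turns the commanded pose from where the row before left it, along the tool's axes as they then stand; what a row does not reach is not made up. A row lasts 1/12 s, in which the tool goes at most 41.7 mm and 7.16 degrees, less where a joint would pass 70% of its speed; a pose out of reach is approached as far as the arm can. A call with a gripper value outside its range is refused whole. The fingers move at their own pace and stop on an object; FORCE is the grip in N (left out, the last holds). Time passes only in rows, so rows that do not move let the fingers close. It gives the time, the measured TCP pose, the force, the opening and the grip force at its end, in the units of the state.
- ctrl.get_state(): the state, without advancing time (a new reading comes with each control period).
- get_image(name): name is "scene" or "side" or "wrist"; returns a dict with "pixels" (420x560x3 uint8, red, green, blue), "fx", "fy", "cx", "cy" (pixels), "T" (4x4, takes a point from camera to world coordinates); the wrist camera has in their place "T_tool_cam" (4x4, takes a point from camera to tool coordinates, whose origin is the TCP and whose axes are the flange's). Camera axes: x right, y down, z forward; pixel columns grow to the right and rows downward; lengths in m; the calibration is good to about 2 mm. A picture is of the moment at which its call begins: read the wrist's pose just before it. There is no depth.
- job.close_job(): hands the job in; it is judged then, once.
The state is a dict: "time": time; "joint_positions": joint angles; "qd": joint speeds; "joint_torque": joint torques, N m; "position": TCP position; "tool_rot": TCP orientation; "ft_force": force on the tool from outside, world axes, zero at the start; "torque": the same for the moment, N m; "grip_width": opening from 0.0 (shut) to 1.0 (fully open); "grip_force": force on a finger pad.
Only numpy, scipy, OpenCV 4.12 (cv2) and the standard library are available. Lean on these libraries where they do the work, as an engineer would, in place of code of your own. Each camera call takes 0.05 s, during which the arm holds its last target. There are 200 camera calls.

## Working session

There is one attempt and no reset: what is moved stays moved. The work goes in short steps, Python scripts to look and compute and a shell command to move; the robot and the scene stay as the last step left them, time stands still between calls to the robot, and variables do not carry over. Pictures are saved under pics/ and viewed, at most 17 in all, crops included, and the job is handed in when it is done.

```bash
mkdir -p pics; ls; cat > h.py <<'E'
import numpy as np, cv2
from scipy.spatial.transform import Rotation as R
from bench import ctrl, get_image, job
def snap(name, fn):
    s=ctrl.get_state(); im=get_image(name)
    if name=="wrist":
        T=np.eye(4);T[:3,:3]=R.from_rotvec(s["tool_rot"]).as_matrix();T[:3,3]=s["position"]
        im["T"]=T@np.array(im["T_tool_cam"])
    cv2.imwrite("pics/"+fn+".png",im["pixels"][:,:,::-1])
    np.savez("pics/"+fn+".npz",**{k:np.array(v) for k,v in im.items()})
    return im
def load(fn): return dict(np.load("pics/"+fn+".npz"))
def ray(im,uv,z):
    uv=np.atleast_2d(np.asarray(uv,float));T=im["T"]
    d=np.c_[(uv[:,0]-im["cx"])/im["fx"],(uv[:,1]-im["cy"])/im["fy"],np.ones(len(uv))]@T[:3,:3].T
    return T[:3,3]+d*((z-T[2,3])/d[:,2])[:,None]
E
python3 - <<'E'
from h import *
s=ctrl.get_state();print(s)
for n in("scene","side","wrist"):
    im=snap(n,n+"0");print(n,im["T"].round(3).tolist(),im["fx"],im["cx"],im["cy"])
a=[load(n+"0")["pixels"] for n in("scene","side")]
E
```

```text
pics
{'time': 0.0, 'joint_positions': array([ 1.28308898,  0.32184436, -0.07011859,  1.4516791 ,  0.02263174,
        1.37079825, -0.05690471]), 'qd': array([-0.00126294, -0.00149417,  0.00019563,  0.00031645, -0.00061729,
        0.00123376, -0.00101725]), 'joint_torque': array([ 3.74149386e-04, -4.91297150e+01, -4.03531976e-01, -3.12536681e+01,
       -6.37151767e-02,  4.38858045e-02,  1.98449525e-04]), 'position': array([ 0.19300568, -0.62010009,  0.22144586]), 'tool_rot': array([-3.10399904e+00, -4.72095325e-01,  6.41795444e-04]), 'ft_force': array([-0.99942663,  0.28986027,  0.55878955]), 'torque': array([ 0.00555624,  0.03182891, -0.01171651]), 'grip_force': 0.0, 'grip_width': 0.9986361066007432}
scene [[-0.823, 0.461, -0.331, 0.882], [0.568, 0.676, -0.47, 0.481], [0.008, -0.575, -0.818, 0.879], [0.0, 0.0, 0.0, 1.0]] 425.2457993593083 285.73478320599565 217.87073052411301
side [[-0.721, -0.467, 0.511, -0.032], [-0.693, 0.476, -0.542, 0.619], [0.01, -0.745, -0.667, 0.789], [0.0, 0.0, 0.0, 1.0]] 496.61502254730067 286.3535122055787 212.90653209394804
wrist [[0.296, -0.923, -0.246, 0.259], [-0.955, -0.286, -0.076, -0.598], [-0.0, 0.257, -0.966, 0.383], [0.0, 0.0, 0.0, 1.0]] 304.12686580976055 280.8919491120144 207.45003879036423
```

View pics/scene0.png

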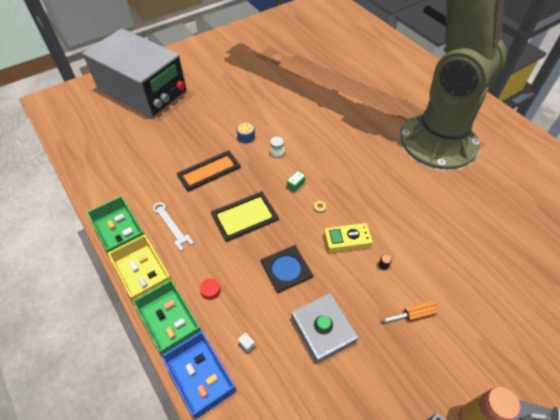

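View pics/side0.png

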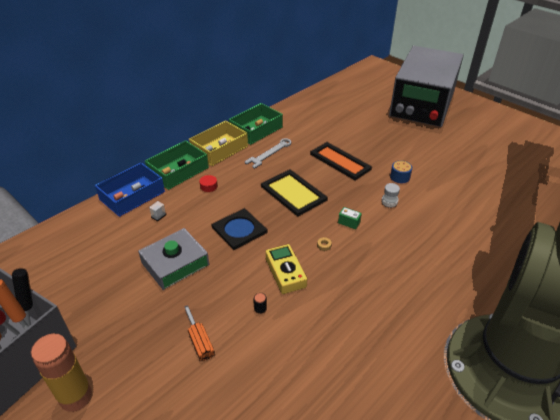

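Scene view: the tin is at (246,132), battery (296,181), meter (349,237), driver (412,312), tiles (208,170) orange, (245,216) yellow and (287,268) blue, and the case with its button at (324,323). I'll triangulate the rough positions with colour masks from both views.

```bash
cat > m1.py <<'E'
from h import *
# seeds: name, scene px, side px, z for mask centroid
S={"tin":((246,132),(401,172),.025),"battery":((296,181),(349,217),.02),"meter":((349,237),(287,268),.018),
"driverh":((422,311),(202,341),.014),"btn":((324,323),(172,248),.056),"mt":((245,216),(294,192),.004),"dt":((208,170),(341,160),.004),"tt":((287,268),(239,228),.004)}
rng={"tin":[(100,125)],"battery":[(45,85)],"meter":[(22,35)],"driverh":[(0,14)],"btn":[(45,85)],"mt":[(22,35)],"dt":[(0,14)],"tt":[(98,125)]}
for n,(a,b,z) in S.items():
    out=[]
    for nm,uv in(("scene0",a),("side0",b)):
        im=load(nm);hsv=cv2.cvtColor(im["pixels"],cv2.COLOR_RGB2HSV)
        lo,hi=rng[n][0];m=cv2.inRange(hsv,(lo,150 if n in("driverh","dt") else 100,40),(hi,255,255))
        if n in("driverh","dt"): m=cv2.inRange(hsv,(3,200,150),(13,255,255))
        w=np.zeros_like(m);cv2.circle(w,uv,32,255,-1);m&=w
        if n in("driverh",): m=cv2.morphologyEx(m,cv2.MORPH_CLOSE,np.ones((5,5)))
        k,l,st,c=cv2.connectedComponentsWithStats(m)
        # component nearest seed with area>25
        i=max([i for i in range(1,k)],key=lambda i:st[i,4])
        p=np.argwhere(l==i)[:,::-1]
        P=ray(im,p,z)[:,:2]
        r=cv2.minAreaRect((P*1000).astype(np.float32))
        out.append((nm,st[i,4],c[i].round(0).tolist(),P.mean(0).round(3).tolist(),np.round(r[0]).tolist(),np.round(r[1]).tolist(),round(r[2])))
    print(n,*out,sep="\n  ")
E
python3 m1.py
```

```text
tin
  ('scene0', np.int32(103), [246.0, 137.0], [0.47, -0.302], [469.0, -304.0], [35.0, 40.0], 59)
  ('side0', np.int32(189), [400.0, 176.0], [0.446, -0.303], [447.0, -306.0], [47.0, 57.0], 28)
battery
  ('scene0', np.int32(97), [295.0, 185.0], [0.453, -0.086], [449.0, -84.0], [33.0, 49.0], 70)
  ('side0', np.int32(207), [349.0, 221.0], [0.437, -0.085], [438.0, -88.0], [49.0, 50.0], 35)
meter
  ('scene0', np.int32(836), [349.0, 238.0], [0.44, 0.12], [441.0, 117.0], [69.0, 109.0], 64)
  ('side0', np.int32(955), [286.0, 271.0], [0.435, 0.122], [443.0, 116.0], [61.0, 123.0], 64)Traceback (most recent call last):
  File "m1.py", line 16, in <module>
    i=max([i for i in range(1,k)],key=lambda i:st[i,4])
ValueError: max() iterable argument is empty
```

View pics/wrist0.png

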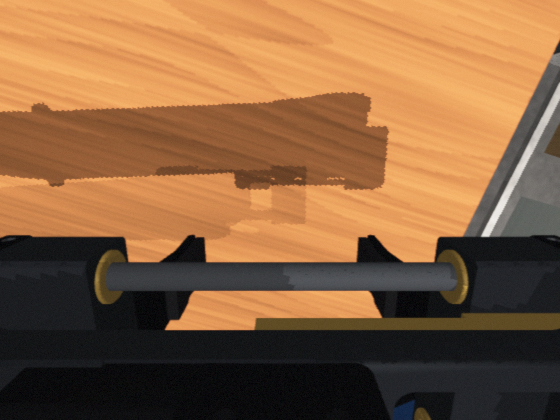

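Wrist view: bare wood and the arm's shadow, with the fingers at rows 240-330. Next I'll fix the orange mask, then finish the list.

```bash
python3 - <<'E'
from h import *
for nm,pts in(("scene0",[(428,309),(422,312),(208,170),(220,240)]),("side0",[(205,345),(200,340),(341,160),(300,300)])):
    hsv=cv2.cvtColor(load(nm)["pixels"],cv2.COLOR_RGB2HSV);print([hsv[v,u].tolist() for u,v in pts])
E
sed -i 's/(3,200,150),(13,255,255)/(3,215,120),(12,255,255)/; s/i=max/if k<2: print(n,nm,"none");continue\n        i=max/' m1.py; python3 m1.py | tail -n +10
```

```text
[[15, 171, 245], [12, 177, 235], [15, 171, 246], [13, 137, 214]]
[[10, 187, 213], [10, 186, 199], [10, 187, 218], [12, 143, 148]]
driverh scene0 none
driverh side0 none
driverh
btn
  ('scene0', np.int32(171), [323.0, 323.0], [0.632, 0.264], [632.0, 264.0], [28.0, 29.0], 8)
  ('side0', np.int32(301), [184.0, 270.0], [0.555, 0.285], [553.0, 283.0], [88.0, 22.0], 83)
mt
  ('scene0', np.int32(1219), [244.0, 215.0], [0.61, -0.087], [609.0, -88.0], [76.0, 126.0], 83)
  ('side0', np.int32(928), [294.0, 191.0], [0.612, -0.089], [613.0, -89.0], [74.0, 123.0], 83)
dt scene0 none
dt side0 none
dt
tt
  ('scene0', np.int32(611), [286.0, 268.0], [0.607, 0.096], [606.0, 95.0], [69.0, 66.0], 13)
  ('side0', np.int32(471), [239.0, 228.0], [0.612, 0.094], [612.0, 94.0], [64.0, 66.0], 13)
```

```bash
sed -i 's/(3,215,120),(12,255,255)/(5,160,120),(18,255,255)/' m1.py; python3 m1.py | egrep -A2 'driverh|dt'
python3 - <<'E'
from h import *
im=load("side0");hsv=cv2.cvtColor(im["pixels"],cv2.COLOR_RGB2HSV)
# drawer front: lower edge on z~0
m=cv2.inRange(hsv,(45,100,40),(85,255,255));w=np.zeros_like(m);w[252:290,150:215]=255
p=np.argwhere(m&w)[:,::-1];r=cv2.boxPoints(cv2.minAreaRect(p.astype(np.float32)));print(r.round(1).tolist(),ray(im,r,.016).round(3).tolist())
E
```

```text
driverh
  ('scene0', np.int32(401), [421.0, 310.0], [0.427, 0.35], [427.0, 350.0], [31.0, 68.0], 71)
  ('side0', np.int32(489), [200.0, 338.0], [0.437, 0.347], [437.0, 347.0], [29.0, 69.0], 70)
--
dt
  ('scene0', np.int32(601), [208.0, 170.0], [0.611, -0.273], [610.0, -273.0], [44.0, 137.0], 88)
  ('side0', np.int32(412), [341.0, 160.0], [0.613, -0.274], [615.0, -275.0], [38.0, 133.0], 88)
[[162.10000610351562, 285.79998779296875], [166.10000610351562, 250.89999389648438], [207.10000610351562, 255.60000610351562], [203.10000610351562, 290.5]] [[0.586, 0.323, 0.016], [0.659, 0.26, 0.016], [0.586, 0.208, 0.016], [0.518, 0.274, 0.016]]
```

```bash
cat > go.py <<'E'
# usage: go.py x y z [yaw_deg]  -> turn first (mod 180 unless 'full'), then tool shift mm in turned tool axes
import sys; from h import *
a=[float(v) for v in sys.argv[1:]]; s=ctrl.get_state()
M=R.from_rotvec(s["tool_rot"]).as_matrix(); yaw=np.degrees(np.arctan2(M[1,0],M[0,0]))
yt=a[3] if len(a)>3 else yaw
t=-((yt-yaw+90)%180-90); t2=t-180*np.sign(t)
y=np.radians(yaw-t); c,sn=np.cos(y),np.sin(y); d=np.array(a[:3])-s["position"]; f=1000
dx,dy,dz=f*(c*d[0]+sn*d[1]),f*(sn*d[0]-c*d[1]),-f*d[2]
print(f"t={s['time']:.1f} yaw {yaw:.1f} j7 {s['joint_positions'][6]:.2f} pos {np.round(s['position']*1000,1)} tilt {np.degrees(np.arccos(-M[2,2])):.2f} F {np.round(s['ft_force'],1)} grip {s['grip_width']:.2f} {s['grip_force']:.1f}")
print(f"turn {np.radians(t):.3f} rad (={abs(t)/7.16:.1f} rows; alt {np.radians(t2):.3f}, then negate dx dy) then dx {dx:.1f} dy {dy:.1f} dz {dz:.1f}  rows>={np.linalg.norm(d)*f/41.7:.1f}")
E
python3 go.py .40 -.34 .22
python3 - <<'E'
from h import *
im=load("scene0")
for n,uv,z in(("psu",(152,110),0),("psul",(88,65),.0),("psutop",(185,72),.1),("jar",(277,150),.02),("cap",(386,262),.02),("ring",(320,207),.005)):print(n,ray(im,uv,z).round(3))
E
```

```text
t=0.1 yaw 17.3 j7 -0.06 pos [ 193.  -620.2  221.7] tilt 0.08 F [0.  0.4 0.2] grip 1.00 0.0
turn -0.000 rad (=0.0 rows; alt -0.000, then negate dx dy) then dx 280.9 dy -206.1 dz 1.7  rows>=8.4
psu [[ 0.635 -0.587 -0.   ]]
psul [[ 0.718 -0.915  0.   ]]
psutop [[ 0.513 -0.565  0.1  ]]
jar [[ 0.423 -0.216  0.02 ]]
cap [[0.413 0.22  0.02 ]]
ring [[0.436 0.001 0.005]]
```

```bash
python3 -m crank '[[[28.1,-20.6,0,0,-1],[28.1,-20.6,0,0,-1],[28.1,-20.6,0,0,-1],[28.1,-20.6,0,0,-1],[28.1,-20.6,0,0,-1],[28.1,-20.6,0,0,-1],[28.1,-20.6,0,0,-1],[28.1,-20.6,0,0,-1],[28.1,-20.6,0,0,-1],[28.1,-20.6,0,0,-1]]]' 20; python3 -m crank '[[[0,0,0,0,-1],[0,0,0,0,-1],[0,0,0,0,-1],[0,0,0,0,-1]]]'; python3 - <<'E'
from h import *
snap("wrist","wrist1")
E
python3 go.py .40 -.34 .22
```

```text
time: 0.98
position: [0.4008, -0.3388, 0.2225]
tool_rot: [3.106, 0.472, -0.0]
ft_force: [0.3, -1.0, 0.7]
grip_width: 0.999
grip_force: 0.0
time: 1.32
position: [0.3991, -0.3417, 0.2223]
tool_rot: [3.106, 0.469, -0.001]
ft_force: [-0.8, 0.9, 0.5]
grip_width: 1.002
grip_force: 0.0
t=1.4 yaw 17.1 j7 -0.63 pos [ 399.1 -341.8  222.3] tilt 0.03 F [ 0.9 -0.3  0.3] grip 1.00 0.0
turn -0.000 rad (=0.0 rows; alt -0.000, then negate dx dy) then dx 1.4 dy -1.4 dz 2.3  rows>=0.1
```

View pics/wrist1.png

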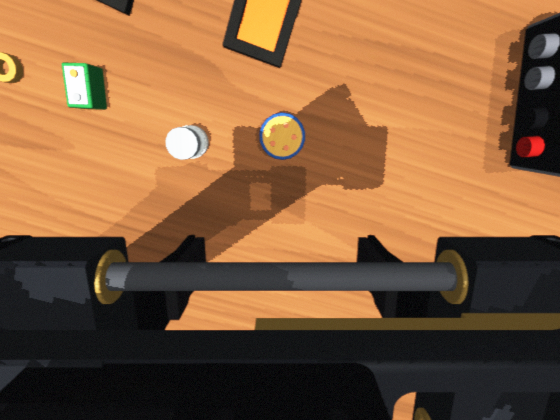

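Wrist view: the tin's rim circle is centred near (282,135), the jar is at (184,143) and the battery's white top is at (80,85).

```bash
cat > meas.py <<'E'
from h import *
def fit(im,lo,hi,box,z,close=3,biggest=True):
    hsv=cv2.cvtColor(im["pixels"],cv2.COLOR_RGB2HSV);m=cv2.inRange(hsv,lo,hi)
    w=np.zeros_like(m);u0,v0,u1,v1=box;w[v0:v1,u0:u1]=255;m=cv2.morphologyEx(m&w,cv2.MORPH_CLOSE,np.ones((close,close)))
    k,l,st,c=cv2.connectedComponentsWithStats(m);i=1+np.argmax(st[1:,4])
    p=np.argwhere(l==i)[:,::-1];P=ray(im,p,z)[:,:2]*1000
    r=cv2.minAreaRect(P.astype(np.float32));(w_,h_)=r[1];a=r[2]+(90 if h_>w_ else 0);a=(a+90)%180-90
    print("area",st[i,4],"px",p.min(0),p.max(0),"mean",P.mean(0).round(1),"rect",np.round(r[0],1),"size",round(max(r[1]),1),round(min(r[1]),1),"lengthdir",round(a,1))
    return p,P
E
python3 - <<'E'
from meas import *
im=load("wrist1")
fit(im,(100,120,40),(125,255,255),(250,100,320,170),.036,25)
fit(im,(0,0,170),(179,60,255),(55,55,100,105),.032,9)
fit(im,(45,100,40),(85,255,255),(50,50,115,115),.016,9)
E
```

```text
area 566 px [260 113] [304 158] mean [ 457.1 -323.4] rect [ 456.2 -324.2] size 49.1 48.8 lengthdir -72.9
area 733 px [64 66] [ 87 103] mean [442.2 -95.4] rect [441.9 -95.5] size 38.0 20.8 lengthdir 15.0
area 984 px [62 63] [105 108] mean [ 443.6 -100.9] rect [442.5 -94.4] size 47.6 44.3 lengthdir 15.3
```

```bash
python3 - <<'E'
from h import *
a,b,w=load("scene0"),load("side0"),load("wrist1")
print("tin top",ray(a,(246,130),.036),ray(b,(402,169),.036),ray(w,(282,135),.036))
print("jar top",ray(a,(277,141),.035),ray(b,(391,188),.035),ray(w,(182,143),.035))
print("batt top",ray(a,(297,178),.032),ray(b,(350,213),.032),ray(w,(76,86),.032))
print("dtile corners near",ray(w,[(223,46),(284,66)],.012), "scene",ray(a,[(240,166),(233,152)],.012))
c=cv2.hconcat([cv2.resize(a["pixels"][100:200,190:320],None,fx=3,fy=3,interpolation=2),cv2.resize(b["pixels"][130:230,310:440],None,fx=3,fy=3,interpolation=2)])
cv2.imwrite("pics/crop1.png",c[:,:,::-1])
E
```

```text
tin top [[ 0.46051199 -0.31664289  0.036     ]] [[ 0.45075749 -0.3169702   0.036     ]] [[ 0.45713935 -0.32390651  0.036     ]]
jar top [[ 0.41162952 -0.23205168  0.035     ]] [[ 0.42699447 -0.23507165  0.035     ]] [[ 0.41575004 -0.21920139  0.035     ]]
batt top [[ 0.44212065 -0.09327426  0.032     ]] [[ 0.44322487 -0.09699158  0.032     ]] [[ 0.44080882 -0.09598058  0.032     ]]
dtile corners near [[ 0.52899802 -0.23344359  0.012     ]
 [ 0.52940638 -0.30406791  0.012     ]] scene [[ 0.53533602 -0.22892458  0.012     ]
 [ 0.52450205 -0.28473374  0.012     ]]
```

View pics/crop1.png

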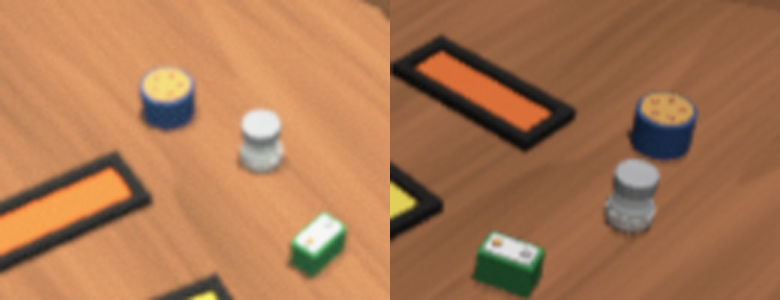

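Crop: the tin's top centre confirms the wrist estimate at (457,-324) mm, and the jar is well clear. Next I'll grasp the tin.

```bash
python3 go.py .457 -.324 .012
```

```text
t=1.4 yaw 17.1 j7 -0.63 pos [ 399.1 -341.8  222.3] tilt 0.03 F [ 0.9 -0.3  0.3] grip 1.00 0.0
turn -0.000 rad (=0.0 rows; alt -0.000, then negate dx dy) then dx 60.5 dy 0.1 dz 210.3  rows>=5.2
```

```bash
python3 -m crank '[[[30.2,0,0,0,-1],[30.3,0,0,0,-1],[0,0,30,0,-1],[0,0,30,0,-1],[0,0,30,0,-1],[0,0,30,0,-1],[0,0,30,0,-1],[0,0,25,0,-1],[0,0,20,0,-1],[0,0,15,0,-1]]]' 20; python3 -m crank '[[[0,0,0,0,-1],[0,0,0,0,-1],[0,0,0,0,-1],[0,0,0,0,0.6],[0,0,0,0,0.6],[0,0,0,0,0.6],[0,0,0,0,0.6],[0,0,0,0,0.6],[0,0,0,0,0.6],[0,0,0,0,0.6]]]' 20; python3 go.py .457 -.324 .012
```

```text
time: 2.2
position: [0.4559, -0.3231, 0.01]
tool_rot: [-3.105, -0.468, 0.004]
ft_force: [0.4, -0.6, -0.1]
grip_width: 1.002
grip_force: 0.0
time: 3.03
position: [0.4582, -0.3227, 0.0128]
tool_rot: [3.105, 0.472, 0.0]
ft_force: [0.2, 0.1, 0.8]
grip_width: 0.59
grip_force: 20.0
t=3.0 yaw 17.3 j7 -0.81 pos [ 458.2 -322.7   12.8] tilt 0.04 F [0.2 0.1 0.8] grip 0.59 20.0
turn -0.000 rad (=0.0 rows; alt -0.000, then negate dx dy) then dx -1.5 dy 0.9 dz 0.8  rows>=0.0
```

```bash
python3 -m crank '[[[0,0,-20,0,0.6],[0,0,-30,0,0.6],[0,0,-35,0,0.6],[0,0,-35,0,0.6],[0,0,-20,0,0.6],[0,0,0,0,0.6]]]'; python3 go.py .533 .071 .15; python3 go.py .609 .095 .15 
```

```text
time: 3.53
position: [0.4609, -0.3241, 0.1581]
tool_rot: [3.099, 0.471, 0.01]
ft_force: [0.9, -0.3, -0.1]
grip_width: 0.594
grip_force: 20.0
t=3.5 yaw 17.3 j7 -0.76 pos [ 460.9 -324.1  158.1] tilt 0.54 F [ 0.9 -0.3 -0.1] grip 0.59 20.0
turn -0.000 rad (=0.0 rows; alt -0.000, then negate dx dy) then dx 186.4 dy -355.8 dz 8.1  rows>=9.6
t=3.5 yaw 17.3 j7 -0.76 pos [ 460.9 -324.1  158.1] tilt 0.54 F [ 0.9 -0.3 -0.1] grip 0.59 20.0
turn -0.000 rad (=0.0 rows; alt -0.000, then negate dx dy) then dx 266.1 dy -356.1 dz 8.1  rows>=10.7
```

```bash
python3 -m crank '[[[18.6,-35.6,0,0,0.6],[18.6,-35.6,0,0,0.6],[18.6,-35.6,0,0,0.6],[18.6,-35.6,0,0,0.6],[18.6,-35.6,0,0,0.6],[18.6,-35.6,0,0,0.6],[18.6,-35.6,0,0,0.6],[18.6,-35.6,0,0,0.6],[18.6,-35.6,0,0,0.6],[18.6,-35.6,0,0,0.6]]]'; python3 -m crank '[[[0,0,0,0,0.6],[0,0,0,0,0.6],[0,0,0,0,0.6],[0,0,0,0,0.6]]]'; python3 - <<'E'
from h import *
snap("wrist","wrist2")
E
python3 go.py .609 .095 .15
```

```text
time: 4.37
position: [0.529, 0.0744, 0.1514]
tool_rot: [3.106, 0.472, -0.002]
ft_force: [1.4, -0.0, -1.5]
grip_width: 0.595
grip_force: 20.0
time: 4.7
position: [0.5293, 0.071, 0.1516]
tool_rot: [3.106, 0.469, -0.003]
ft_force: [-0.3, -0.5, -0.4]
grip_width: 0.591
grip_force: 20.0
t=4.8 yaw 17.1 j7 -1.55 pos [529.5  70.8 151.8] tilt 0.08 F [ 0.3  1.2 -0.8] grip 0.59 20.0
turn -0.000 rad (=0.0 rows; alt -0.000, then negate dx dy) then dx 83.1 dy 0.3 dz 1.8  rows>=2.0
```

View pics/wrist2.png

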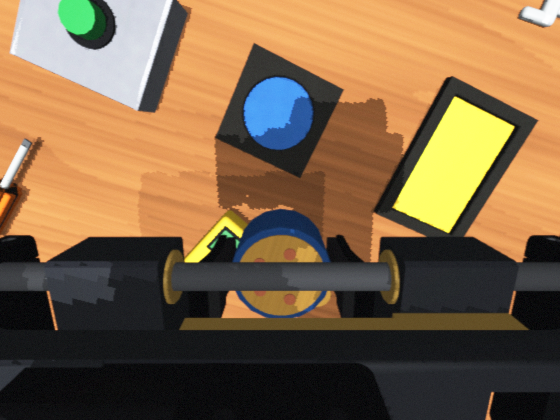

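Wrist view: the blue recess is at (278,112), the yellow recess around (455,165), and the green button at (82,15) on the case's top. The held tin is centred between the fingers.

```bash
python3 - <<'E'
from meas import *
im=load("wrist2")
fit(im,(98,120,30),(125,255,255),(230,65,325,160),.004,15)
fit(im,(22,120,60),(35,255,255),(385,80,530,240),.004,5)
fit(im,(45,100,40),(85,255,255),(40,0,130,60),.056,5)
# case top edges: right/bottom corner points at z=.038
print(ray(im,[(12,52),(140,110),(172,5)],.038).round(3))
E
```

```text
area 4116 px [243  76] [313 149] mean [606.6  99.2] rect [606.2  98.9] size 68.2 67.7 lengthdir -72.9
area 8478 px [392  96] [514 233] mean [610.2 -84.8] rect [607.2 -85. ] size 123.0 71.5 lengthdir -7.1
area 1515 px [58  0] [105  39] mean [626.7 258. ] rect [625.6 257.8] size 34.6 26.0 lengthdir -72.9
[[0.587 0.321 0.038]
 [0.573 0.213 0.038]
 [0.659 0.203 0.038]]
```

```bash
python3 -m crank '[[[30,-1.5,0,0,0.6],[30,-1.5,0,0,0.6],[22,-0.5,15,0,0.6],[0,0,30,0,0.6],[0,0,30,0,0.6],[0,0,20,0,0.6],[0,0,0,0,0.6],[0,0,0,0,0.6]]]'; python3 go.py .607 .098 .018; python3 - <<'E'
from h import *
for n in("scene","side"): snap(n,n+"1")
a,b=load("scene1"),load("side1")
cv2.imwrite("pics/crop2.png",cv2.hconcat([cv2.resize(a["pixels"][190:320,220:350],None,fx=3,fy=3),cv2.resize(b["pixels"][160:290,175:305],None,fx=3,fy=3)])[:,:,::-1])
E
```

```text
time: 5.42
position: [0.6062, 0.0988, 0.0565]
tool_rot: [3.106, 0.469, -0.004]
ft_force: [0.6, 0.1, -0.1]
grip_width: 0.593
grip_force: 20.0
t=5.4 yaw 17.2 j7 -1.69 pos [606.2  98.8  56.5] tilt 0.16 F [ 0.6  0.1 -0.1] grip 0.59 20.0
turn -0.000 rad (=0.0 rows; alt -0.000, then negate dx dy) then dx 0.5 dy 1.0 dz 38.5  rows>=0.9
```

View pics/crop2.png

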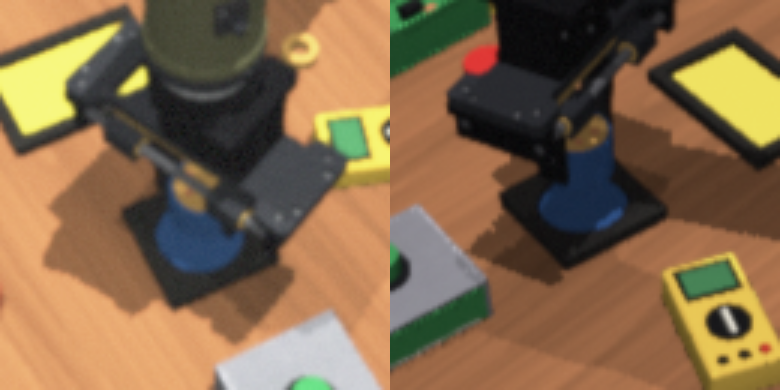

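The crops show the tin right over the blue recess. I'll lower it and release.

```bash
python3 -m crank '[[[0,0.5,15,0,0.6],[0,0.5,13,0,0.6],[0,0,7,0,0.6],[0,0,3.5,0,0.6],[0,0,0,0,0.6],[0,0,0,0,0.6],[0,0,0,0,0.6],[0,0,0,0,0.6]]]'; python3 go.py .607 .098 .017
```

```text
time: 6.18
position: [0.6078, 0.0997, 0.0197]
tool_rot: [3.106, 0.472, 0.002]
ft_force: [-0.8, 0.3, -1.1]
grip_width: 0.591
grip_force: 20.0
t=6.2 yaw 17.3 j7 -1.71 pos [607.8  99.7  19.7] tilt 0.06 F [-0.8  0.3 -1.1] grip 0.59 20.0
turn -0.000 rad (=0.0 rows; alt -0.000, then negate dx dy) then dx -1.3 dy 1.4 dz 2.7  rows>=0.1
```

```bash
python3 -m crank '[[[0,0,2.5,0,0.6],[0,0,0,0,0.6],[0,0,0,0,-0.6],[0,0,0,0,-0.6],[0,0,0,0,-0.6],[0,0,0,0,-0.6],[0,0,-15,0,-0.6],[0,0,-30,0,-1],[0,0,-35,0,-1],[0,0,-35,0,-1]]]'; python3 -m crank '[[[0,0,-20,-0.12,-1],[0,0,-20,-0.12,-1],[0,0,-5,-0.12,-1],[0,0,0,-0.12,-1],[0,0,0,-0.12,-1],[0,0,0,-0.12,-1],[0,0,0,-0.12,-1],[0,0,0,-0.12,-1],[0,0,0,-0.12,-1],[0,0,0,-0.12,-1]]]';  python3 -m crank '[[[0,0,0,-0.12,-1],[0,0,0,-0.12,-1],[0,0,0,-0.12,-1],[0,0,0,-0.12,-1],[0,0,0,-0.12,-1],[0,0,0,-0.12,-1],[0,0,0,-0.12,-1],[0,0,0,-0.12,-1],[0,0,0,-0.12,-1],[0,0,0,-0.12,-1]]]'; python3 go.py .513 .082 .18 154
python3 - <<'E'
from h import *
im=snap("wrist","wrist3")
E
```

```text
time: 7.02
position: [0.6068, 0.0997, 0.1335]
tool_rot: [-3.106, -0.473, 0.001]
ft_force: [1.0, 0.6, 0.6]
grip_width: 0.942
grip_force: 0.0
time: 7.85
position: [0.6074, 0.0996, 0.1778]
tool_rot: [2.29, 2.15, 0.001]
ft_force: [0.1, -0.0, -0.5]
grip_width: 0.999
grip_force: 0.0
time: 8.68
position: [0.6074, 0.0994, 0.1778]
tool_rot: [0.676, 3.067, -0.001]
ft_force: [-0.1, -0.1, 0.4]
grip_width: 1.0
grip_force: 0.0
t=8.7 yaw 155.1 j7 0.62 pos [607.4  99.4 177.8] tilt 0.06 F [-0.1 -0.1  0.4] grip 1.00 0.0
turn 0.020 rad (=0.2 rows; alt -3.122, then negate dx dy) then dx 77.3 dy -57.0 dz -2.2  rows>=2.3
```

View pics/wrist3.png

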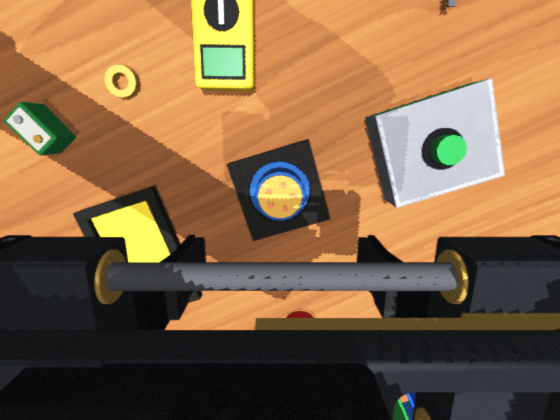

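Wrist view: the tin sits concentric in the blue recess at (280,191). The button top is at (450,150), the case corners at (375,115), (492,80), (503,175) and (398,206), the meter at (223,45), and the battery top at (27,127).

```bash
python3 -m crank '[[[26,-19,0,0.02,-1],[26,-19,0,0,-1],[25,-19,0,0,-1],[0,0,0,0,-1],[0,0,0,0,-1],[0,0,0,0,-1],[0,0,0,0,-1]]]'; python3 - <<'E'
from meas import *
im=load("wrist3")
C=ray(im,[(375,115),(492,80),(503,175),(398,206)],.038);print(C.round(3),C.mean(0),np.degrees(np.arctan2(*(C[3]-C[0])[1::-1])),np.degrees(np.arctan2(*(C[2]-C[1])[1::-1])))
fit(im,(50,150,150),(80,255,255),(415,120,475,175),.056,5)
im=snap("wrist","wrist4")
fit(im,(22,120,60),(35,255,255),(150,0,420,225),.03,25)
E
python3 go.py .441 .117 .010 154
```

```text
time: 9.32
position: [0.5143, 0.0824, 0.1773]
tool_rot: [0.717, 3.057, 0.002]
ft_force: [0.7, 0.6, -0.5]
grip_width: 0.998
grip_force: 0.0
[[0.571 0.215 0.038]
 [0.588 0.324 0.038]
 [0.679 0.311 0.038]
 [0.665 0.205 0.038]] [0.62579295 0.26365302 0.038     ] -5.952024251913098 -8.050317783522848
area 678 px [437 135] [465 164] mean [627.6 262.6] rect [627.6 262.8] size 26.3 25.6 lengthdir -66.5
area 5078 px [250  57] [307 168] mean [431.9 122.3] rect [440.4 117.9] size 102.8 54.6 lengthdir -25.3
t=9.4 yaw 153.7 j7 0.71 pos [514.2  82.7 177.1] tilt 0.09 F [ 0.5 -0.1 -0.1] grip 1.00 0.0
turn -0.006 rad (=0.0 rows; alt 3.136, then negate dx dy) then dx 80.8 dy -1.2 dz 167.1  rows>=4.5
```

View pics/wrist4.png

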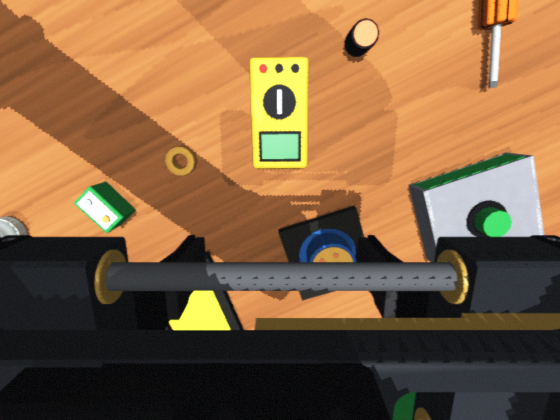

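Wrist view: the meter is at (279,112), aligned with the tool, and its surroundings are clear. Picking it up.

```bash
python3 -m crank '[[[28,0.2,0,-0.017,-1],[28,0.1,0,0,-1],[25.7,0,20,0,-1],[0,0,30,0,-1],[0,0,30,0,-1],[0,0,30,0,-1],[0,0,28,0,-1],[0,0,18,0,-1],[0,0,10,0,-1],[0,0,0,0,-1]]]' 25; python3 -m crank '[[[0,0,0,0,-1],[0,0,0,0,-1],[0,0,0,0,0.6],[0,0,0,0,0.6],[0,0,0,0,0.6],[0,0,0,0,0.6],[0,0,0,0,0.6],[0,0,0,0,0.6],[0,0,0,0,0.6]]]' 25; python3 go.py .4404 .1179 .010
```

```text
time: 10.2
position: [0.4383, 0.1188, 0.0088]
tool_rot: [-0.686, -3.061, -0.001]
ft_force: [-0.3, -0.2, -0.7]
grip_width: 0.999
grip_force: 0.0
time: 10.95
position: [0.4398, 0.1175, 0.0107]
tool_rot: [0.69, 3.065, -0.0]
ft_force: [-0.7, -1.4, 3.2]
grip_width: 0.639
grip_force: 25.0
t=10.9 yaw 154.6 j7 0.49 pos [439.8 117.5  10.7] tilt 0.02 F [-0.7 -1.4  3.2] grip 0.64 25.0
turn -0.000 rad (=0.0 rows; alt -0.000, then negate dx dy) then dx -0.4 dy 0.6 dz 0.7  rows>=0.0
```

```bash
python3 -m crank '[[[0,0,-15,0,0.6],[0,0,-25,0,0.6],[0,0,-35,0,0.6],[0,0,-25,-0.107,0.6],[0,0,0,-0.107,0.6],[0,0,0,-0.106,0.6],[0,0,0,0,0.6],[0,0,0,0,0.6]]]'; python3 go.py .609 -.0865 .055 173
```

```text
time: 11.62
position: [0.4393, 0.1174, 0.1102]
tool_rot: [-0.198, -3.135, 0.001]
ft_force: [1.0, 0.2, -1.9]
grip_width: 0.641
grip_force: 25.0
t=11.6 yaw 172.8 j7 1.03 pos [439.3 117.4 110.2] tilt 0.05 F [ 1.   0.2 -1.9] grip 0.64 25.0
turn -0.004 rad (=0.0 rows; alt 3.138, then negate dx dy) then dx -193.3 dy -181.7 dz 55.2  rows>=6.5
```

```bash
python3 -m crank '[[[-24,-22.5,0,0,0.6],[-24,-22.7,0,0,0.6],[-24,-22.7,0,0,0.6],[-24,-22.7,0,0,0.6],[-24,-22.7,0,0,0.6],[-24,-22.7,10,0,0.6],[-24,-22.7,22,0,0.6],[-25,-22.7,23,0,0.6],[0,0,0,0,0.6],[0,0,0,0,0.6]]]'; python3 -m crank '[[[0,0,0,0,0.6],[0,0,0,0,0.6]]]'; python3 go.py .609 -.0865 .016 173; python3 - <<'E'
from h import *
for n in("scene","side"): snap(n,n+"2")
a,b=load("scene2"),load("side2")
cv2.imwrite("pics/crop3.png",cv2.hconcat([cv2.resize(a["pixels"][150:280,180:310],None,fx=3,fy=3),cv2.resize(b["pixels"][130:260,225:355],None,fx=3,fy=3)])[:,:,::-1])
E
```

```text
time: 12.45
position: [0.6078, -0.0877, 0.0516]
tool_rot: [-0.202, -3.129, -0.004]
ft_force: [-0.7, 1.5, -0.8]
grip_width: 0.64
grip_force: 25.0
time: 12.62
position: [0.6089, -0.0841, 0.0559]
tool_rot: [0.191, 3.136, 0.001]
ft_force: [0.1, 0.8, -1.0]
grip_width: 0.642
grip_force: 25.0
t=12.6 yaw 173.0 j7 1.16 pos [608.9 -84.1  55.9] tilt 0.05 F [ 0.1  0.8 -1. ] grip 0.64 25.0
turn 0.001 rad (=0.0 rows; alt -3.141, then negate dx dy) then dx -0.4 dy -2.3 dz 39.9  rows>=1.0
```

View pics/crop3.png

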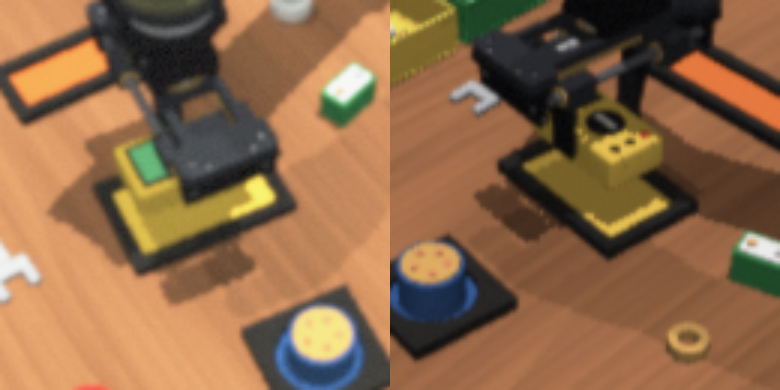

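The meter is aligned above its recess, so I'll lower and release it.

```bash
python3 -m crank '[[[0,-1.2,15,0,0.6],[0,-1.1,13,0,0.6],[0,0,8,0,0.6],[0,0,4,0,0.6],[0,0,0,0,0.6],[0,0,0,0,0.6],[0,0,0,0,0.6]]]'; python3 go.py .609 -.0865 .0155 173
```

```text
time: 13.3
position: [0.6085, -0.0883, 0.015]
tool_rot: [-0.193, -3.135, -0.0]
ft_force: [0.3, -0.1, -1.8]
grip_width: 0.641
grip_force: 25.0
t=13.3 yaw 173.0 j7 1.14 pos [608.5 -88.3  15. ] tilt 0.02 F [ 0.3 -0.1 -1.8] grip 0.64 25.0
turn -0.001 rad (=0.0 rows; alt 3.141, then negate dx dy) then dx -0.3 dy 1.8 dz -0.5  rows>=0.0
```

```bash
python3 -m crank '[[[0,0,0,0,-0.3],[0,0,0,0,-0.3],[0,0,0,0,-0.3],[0,0,0,0,-0.3],[0,0,-10,0,-0.3],[0,0,-25,0,-0.3],[0,0,-35,0,-0.3],[0,0,-35,0,1],[0,0,0,0,1],[0,0,0,0,1]]]'; python3 - <<'E'
from meas import *
a=snap("scene","scene3")
fit(a,(22,120,60),(35,255,255),(205,180,290,250),.03,11)
cv2.imwrite("pics/crop4.png",cv2.resize(a["pixels"][150:280,180:310],None,fx=4,fy=4)[:,:,::-1])
E
python3 go.py .628 .263 .12
```

```text
time: 14.13
position: [0.6106, -0.0881, 0.1238]
tool_rot: [0.192, 3.13, -0.002]
ft_force: [0.0, -0.1, 0.6]
grip_width: 0.504
grip_force: 0.0
area 1353 px [217 193] [272 234] mean [616.3 -75.3] rect [616.1 -76.8] size 121.6 85.2 lengthdir -6.7
t=14.2 yaw 173.0 j7 1.21 pos [609.2 -88.4 121.7] tilt 0.12 F [ 0.4  0.1 -1.1] grip 0.46 0.0
turn -0.000 rad (=0.0 rows; alt -0.000, then negate dx dy) then dx 24.4 dy 351.1 dz 1.7  rows>=8.4
```

View pics/crop4.png

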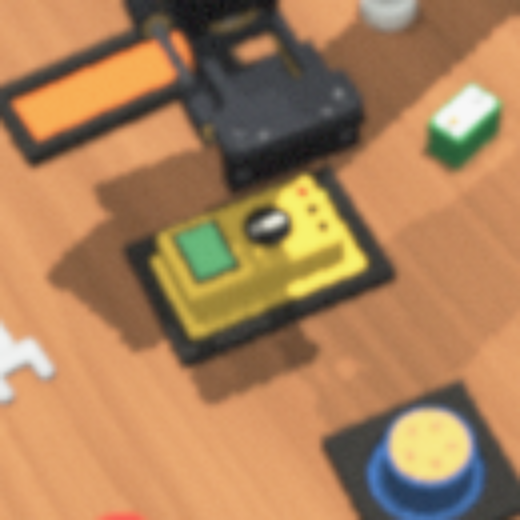

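The crop shows the meter flat inside its recess. Now for the button.

```bash
python3 -m crank '[[[2.4,35,0,0,1],[2.4,35.1,0,0,1],[2.4,35,0,0,1],[2.4,35,0,0,1],[2.4,35,0,0,1],[2.4,35,0,0,1],[2.4,35,0,0,1],[2.5,35,0,0,1],[2.5,35,0,0,1],[2.5,36,0,0,1]]]'; python3 -m crank '[[[0,0,20,0,1],[0,0,20,0,1],[0,0,15,0,1],[0,0,0,0,1],[0,0,0,0,1],[0,0,0,0,1]]]'; python3 go.py .628 .263 .043
```

```text
time: 15.02
position: [0.6267, 0.2638, 0.1186]
tool_rot: [-0.193, -3.133, 0.003]
ft_force: [0.4, -0.1, 1.0]
grip_width: 0.004
grip_force: 0.0
time: 15.52
position: [0.6281, 0.2626, 0.0659]
tool_rot: [0.195, 3.135, 0.0]
ft_force: [-0.1, -0.1, -0.3]
grip_width: 0.006
grip_force: 0.0
t=15.5 yaw 172.9 j7 0.63 pos [628.1 262.6  65.9] tilt 0.01 F [-0.1 -0.1 -0.3] grip 0.01 0.0
turn -0.000 rad (=0.0 rows; alt -0.000, then negate dx dy) then dx 0.1 dy 0.4 dz 22.9  rows>=0.5
```

```bash
python3 -m crank '[[[0,0,4,0,1],[0,0,3,0,1],[0,0,2.5,0,1],[0,0,2.5,0,1],[0,0,2.5,0,1],[0,0,2.5,0,1],[0,0,2.5,0,1],[0,0,2.5,0,1],[0,0,0,0,1],[0,0,0,0,1]]]'; python3 -m crank '[[[0,0,0.7,0,1],[0,0,0.7,0,1],[0,0,0,0,1],[0,0,0,0,1]]]'; python3 - <<'E'
from h import *
b=snap("side","side4")
cv2.imwrite("pics/crop5.png",cv2.resize(b["pixels"][200:340,120:280],None,fx=4,fy=4)[:,:,::-1])
E
python3 go.py .628 .263 .043
```

```text
time: 16.35
position: [0.6281, 0.263, 0.044]
tool_rot: [0.193, 3.135, -0.0]
ft_force: [0.4, -1.9, 5.7]
grip_width: 0.003
grip_force: 2.6
time: 16.68
position: [0.6282, 0.2631, 0.044]
tool_rot: [0.193, 3.134, -0.001]
ft_force: [-2.7, -2.3, 11.0]
grip_width: 0.004
grip_force: 5.8
t=16.7 yaw 172.9 j7 0.61 pos [628.2 263.1  44. ] tilt 0.09 F [-1.3 -3.5 11. ] grip 0.00 5.8
turn -0.000 rad (=0.0 rows; alt -0.000, then negate dx dy) then dx 0.2 dy -0.1 dz 1.0  rows>=0.0
```

View pics/crop5.png

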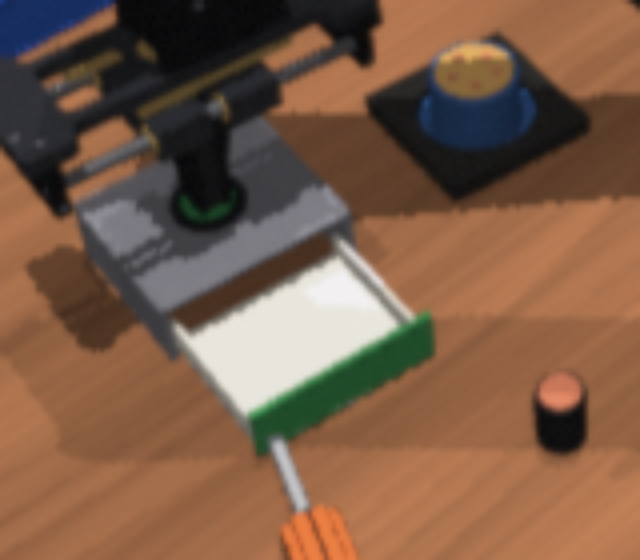

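The button has hit its stop (force step, z = 44 mm) and the drawer is out. The driver's tip lies close to the drawer front, so I'll go and look at it from above.

```bash
python3 -m crank '[[[0,0,-15,0,1],[0,0,-30,0,1],[0,0,-40,0,1],[0,0,-40,0,-1],[0,0,-10,0.113,-1],[0,0,0,0.114,-1],[0,0,0,0,-1]]]'; python3 go.py .507 .311 .18
```

```text
time: 17.32
position: [0.6277, 0.2639, 0.1788]
tool_rot: [0.55, 3.091, 0.002]
ft_force: [-0.2, -0.5, 0.2]
grip_width: 0.223
grip_force: 0.0
t=17.3 yaw 159.8 j7 0.47 pos [627.7 263.9 178.8] tilt 0.12 F [-0.2 -0.5  0.2] grip 0.22 0.0
turn -0.000 rad (=0.0 rows; alt -0.000, then negate dx dy) then dx 129.5 dy 2.6 dz -1.2  rows>=3.1
```

```bash
python3 -m crank '[[[32,0.6,0,0,-1],[32,0.6,0,0,-1],[32,0.7,0,0,-1],[33,0.7,0,0,-1],[0,0,0,0,-1],[0,0,0,0,-1],[0,0,0,0,-1],[0,0,0,0,-1]]]'; python3 - <<'E'
from meas import *
im=snap("wrist","wrist5")
fit(im,(5,160,120),(18,255,255),(180,20,400,230),.02,9)
E
python3 go.py .432 .348 .010
```

```text
time: 17.98
position: [0.5083, 0.3087, 0.1765]
tool_rot: [-0.548, -3.093, 0.001]
ft_force: [-0.3, -0.8, 0.6]
grip_width: 0.83
grip_force: 0.0
area 35137 px [180  20] [399 229] mean [444.2 349. ] rect [451.  339.3] size 239.7 205.0 lengthdir 69.9
t=18.0 yaw 159.9 j7 0.34 pos [508.4 308.7 176.5] tilt 0.05 F [0.2 0.  0.9] grip 0.88 0.0
turn -0.000 rad (=0.0 rows; alt -0.000, then negate dx dy) then dx 85.2 dy 10.6 dz 166.5  rows>=4.5
```

View pics/wrist5.png

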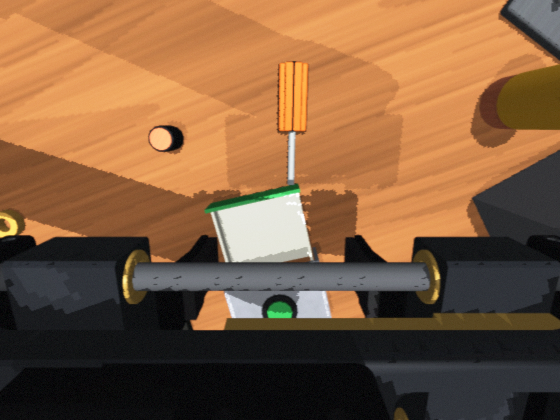

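Wrist view: the handle spans (279-307, 62-131) and the shaft runs to its tip at (291,183), just short of the drawer's green front (208-300, 186-212). The button is down at (279,310).

```bash
python3 - <<'E'
from meas import *
im=load("wrist5")
p,P=fit(im,(5,190,120),(18,255,255),(265,50,320,140),.026,9)
C=ray(im,[(279,62),(307,62),(307,131),(279,131)],.028)[:,:2];t=ray(im,[(291,183)],.014)[0,:2];b=ray(im,[(292,131)],.014)[0,:2]
print(C.round(4),C.mean(0),"tip",t,"ang",np.degrees(np.arctan2(*(t-C.mean(0))[::-1])),np.degrees(np.arctan2(*(t-b)[::-1])),np.linalg.norm(t-C.mean(0)))
# drawer front / sides
D=ray(im,[(208,211),(299,187)],.032);print("front top outer",D.round(4))
E
```

```text
area 1965 px [278  61] [308 131] mean [419.2 354. ] rect [419.8 353.8] size 63.9 27.7 lengthdir -21.1
[[0.3864 0.3521]
 [0.3954 0.3767]
 [0.4547 0.3564]
 [0.4452 0.3305]] [0.42043366 0.35392622] tip [0.50083408 0.32362904] ang -20.647847403129227 -20.734621630779515 0.08591942448798516
front top outer [[0.4957 0.2328 0.032 ]
 [0.5043 0.3305 0.032 ]]
```

```bash
python3 -m crank '[[[32,3.7,0,0.014,-1],[32,3.6,0,0,-1],[31.6,3.6,20,0,-1],[0,0,30,0,-1],[0,0,30,0,-1],[0,0,30,0,-1],[0,0,28,0,-1],[0,0,18,0,-1],[0,0,9.5,0,-1],[0,0,0,0,-1]]]' 25; python3 go.py .423 .353 .010 159.1
```

```text
time: 18.87
position: [0.4209, 0.3523, 0.0094]
tool_rot: [-0.568, -3.086, 0.004]
ft_force: [0.6, 0.1, 0.2]
grip_width: 1.003
grip_force: 0.0
t=18.9 yaw 159.1 j7 0.07 pos [420.9 352.3   9.4] tilt 0.25 F [0.6 0.1 0.2] grip 1.00 0.0
turn 0.000 rad (=0.0 rows; alt -3.141, then negate dx dy) then dx -1.7 dy 1.4 dz -0.6  rows>=0.1
```

```bash
python3 -m crank '[[[0,0,0,0,1],[0,0,0,0,1],[0,0,0,0,1],[0,0,0,0,1],[0,0,0,0,1],[0,0,0,0,1],[0,0,0,0,1],[0,0,0,0,1],[0,0,0,0,1],[0,0,0,0,1]]]' 25; python3 go.py .423 .353 .010 159.1;  python3 -m crank '[[[0,0,-10,0,1],[0,0,-25,0,1],[0,0,-35,0,1],[0,0,-35,0,1],[0,0,-15,-0.11,1],[0,0,0,-0.11,1],[0,0,0,-0.11,1],[0,0,0,0,1],[0,0,0,0,1]]]'; python3 go.py .587 -.2736 .12 178
```

```text
time: 19.7
position: [0.4216, 0.3535, 0.0116]
tool_rot: [-0.568, -3.09, 0.0]
ft_force: [-0.9, -1.3, 0.5]
grip_width: 0.325
grip_force: 0.3
t=19.7 yaw 159.2 j7 0.07 pos [421.6 353.5  11.6] tilt 0.02 F [-0.9 -1.3  0.5] grip 0.32 0.3
turn 0.001 rad (=0.0 rows; alt -3.141, then negate dx dy) then dx -1.5 dy 0.0 dz 1.6  rows>=0.1
time: 20.45
position: [0.4215, 0.3535, 0.1318]
tool_rot: [-0.058, -3.141, -0.0]
ft_force: [0.9, -0.6, -0.0]
grip_width: 0.315
grip_force: 25.0
t=20.4 yaw 177.9 j7 0.48 pos [421.5 353.5 131.8] tilt 0.02 F [ 0.9 -0.6 -0. ] grip 0.32 25.0
turn -0.002 rad (=0.0 rows; alt 3.140, then negate dx dy) then dx -187.3 dy -621.0 dz 11.8  rows>=15.6
```

```bash
python3 -m crank '[[[-10.4,-34.5,0,0,1],[-10.4,-34.5,0,0,1],[-10.4,-34.5,0,0,1],[-10.4,-34.5,0,0,1],[-10.4,-34.5,0,0,1],[-10.4,-34.5,0,0,1],[-10.4,-34.5,0,0,1],[-10.4,-34.5,0,0,1],[-10.4,-34.5,0,0,1],[-10.4,-34.5,0,0,1]]]'; python3 -m crank '[[[-10.4,-34.5,0,0,1],[-10.4,-34.5,0,0,1],[-10.4,-34.5,0,0,1],[-10.4,-34.5,0,0,1],[-10.4,-34.5,0,0,1],[-10.4,-34.5,10,0,1],[-10.4,-34.5,20,0,1],[-10.5,-34.5,22,0,1],[0,0,22,0,1],[0,0,0,0,1]]]'; python3 -m crank '[[[0,0,0,0,1],[0,0,0,0,1],[0,0,0,0,1]]]'; python3 go.py .587 -.2736 .0165 178;python3 - <<'E'
from h import *
for n in("scene","side"): snap(n,n+"5")
a,b=load("scene5"),load("side5")
cv2.imwrite("pics/crop6.png",cv2.hconcat([cv2.resize(a["pixels"][105:235,140:270],None,fx=3,fy=3),cv2.resize(b["pixels"][90:220,275:405],None,fx=3,fy=3)])[:,:,::-1])
E
```

```text
time: 21.28
position: [0.5139, 0.0034, 0.1317]
tool_rot: [0.058, 3.141, -0.001]
ft_force: [0.4, 1.0, -0.8]
grip_width: 0.316
grip_force: 25.0
time: 22.12
position: [0.584, -0.2753, 0.0523]
tool_rot: [-0.065, -3.133, -0.005]
ft_force: [-2.0, 0.6, -1.9]
grip_width: 0.317
grip_force: 25.0
time: 22.37
position: [0.589, -0.2714, 0.06]
tool_rot: [0.05, 3.139, -0.001]
ft_force: [0.1, -0.3, -1.0]
grip_width: 0.32
grip_force: 25.0
t=22.4 yaw 178.2 j7 1.55 pos [ 589.  -271.4   60. ] tilt 0.15 F [ 0.1 -0.3 -1. ] grip 0.32 25.0
turn 0.003 rad (=0.0 rows; alt -3.139, then negate dx dy) then dx 2.0 dy -2.3 dz 43.5  rows>=1.0
```

View pics/crop6.png

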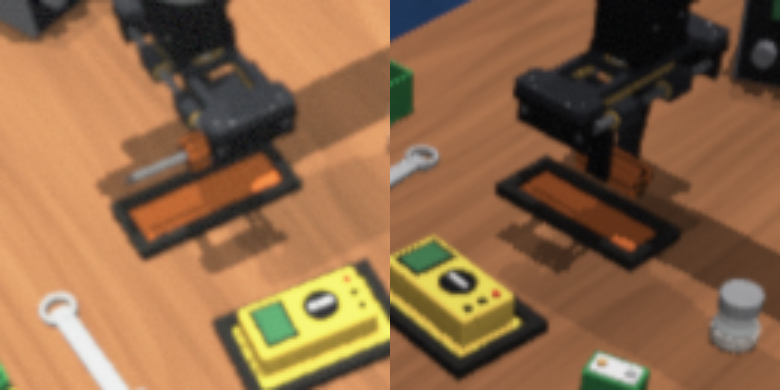

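The crops show the driver held level above the orange recess. I'll check the tip with two rays.

```bash
python3 - <<'E'
from h import *
a=load("scene5");print("tip",ray(a,[(183.5,164.5)],.062).round(3),"tile corners",ray(a,[(179,176),(189,190),(240,166),(230,153)],.012).round(3))
E
```

```text
tip [[ 0.673 -0.274  0.062]] tile corners [[ 0.688 -0.29   0.012]
 [ 0.688 -0.232  0.012]
 [ 0.535 -0.229  0.012]
 [ 0.533 -0.286  0.012]]
```

```bash
python3 -m crank '[[[1.3,-0.5,15,0,1],[1,-0.5,13,0,1],[0,0,8,0,1],[0,0,6,0,1],[0,0,0,0,1],[0,0,0,0,1],[0,0,0,0,1]]]'; python3 go.py .586 -.272 .0165 178
```

```text
time: 23.05
position: [0.5851, -0.2737, 0.0152]
tool_rot: [-0.053, -3.141, -0.001]
ft_force: [0.3, 0.2, -0.3]
grip_width: 0.319
grip_force: 25.0
t=23.1 yaw 178.1 j7 1.53 pos [ 585.1 -273.7   15.2] tilt 0.04 F [ 0.3  0.2 -0.3] grip 0.32 25.0
turn 0.001 rad (=0.0 rows; alt -3.140, then negate dx dy) then dx -0.8 dy 1.7 dz -1.3  rows>=0.1
```

```bash
python3 -m crank '[[[0,0,0,0,-0.1],[0,0,0,0,-0.1],[0,0,0,0,-0.1],[0,0,0,0,-0.1],[0,0,-10,0,-0.1],[0,0,-25,0,-0.1],[0,0,-35,0,-0.5],[0,0,-35,-0.1,-0.5],[0,0,-25,-0.1,-0.5],[0,0,0,-0.095,-0.5]]]'; python3 go.py .519 -.075 .15 195
```

```text
time: 23.88
position: [0.589, -0.2742, 0.1535]
tool_rot: [-0.416, 3.105, -0.009]
ft_force: [0.8, 0.5, 0.0]
grip_width: 0.725
grip_force: 0.0
t=23.9 yaw -164.7 j7 1.87 pos [ 589.  -274.2  153.5] tilt 0.59 F [0.8 0.5 0. ] grip 0.72 0.0
turn 0.004 rad (=0.0 rows; alt -3.137, then negate dx dy) then dx 16.0 dy 210.5 dz 3.5  rows>=5.1
```

```bash
python3 -m crank '[[[2.7,35,0,0,-0.5],[2.7,35,0,0,-0.5],[2.7,35,0,0,-0.5],[2.7,35,0,0,-0.5],[2.7,35,0,0,-0.5],[2.7,35,0,0,-0.5],[0,0,0,0,-0.5],[0,0,0,0,-0.5],[0,0,0,0,-0.5],[0,0,0,0,-0.5]]]'; python3 - <<'E'
from meas import *
im=snap("wrist","wrist6");a=snap("scene","scene6");b=snap("side","side6")
fit(im,(0,0,170),(179,60,255),(230,40,330,200),.032,9)
fit(im,(45,100,40),(85,255,255),(230,40,330,200),.016,9)
c=cv2.hconcat([im["pixels"][:260],np.zeros((260,20,3),np.uint8)]);
d=cv2.hconcat([cv2.resize(a["pixels"][130:230,160:305],None,fx=2,fy=2),cv2.resize(b["pixels"][120:220,290:435],None,fx=2,fy=2)])
cv2.imwrite("pics/crop7.png",cv2.vconcat([c,d])[:,:,::-1])
E
python3 go.py .442 -.0955 .010 195
```

```text
time: 24.72
position: [0.516, -0.0766, 0.1463]
tool_rot: [-0.406, 3.115, -0.001]
ft_force: [1.2, -0.2, -0.2]
grip_width: 0.756
grip_force: 0.0
area 1098 px [269  96] [293 141] mean [441. -95.] rect [441.5 -95. ] size 37.8 20.7 lengthdir 15.4
area 539 px [265  92] [296 145] mean [441.6 -95.9] rect [441.4 -95.5] size 47.2 28.2 lengthdir 15.5
t=24.9 yaw -165.1 j7 1.66 pos [515.8 -76.1 145.9] tilt 0.03 F [-0.4  0.1  0.8] grip 0.75 0.0
turn -0.002 rad (=0.0 rows; alt 3.139, then negate dx dy) then dx 76.3 dy 0.4 dz 135.9  rows>=3.7
```

View pics/crop7.png

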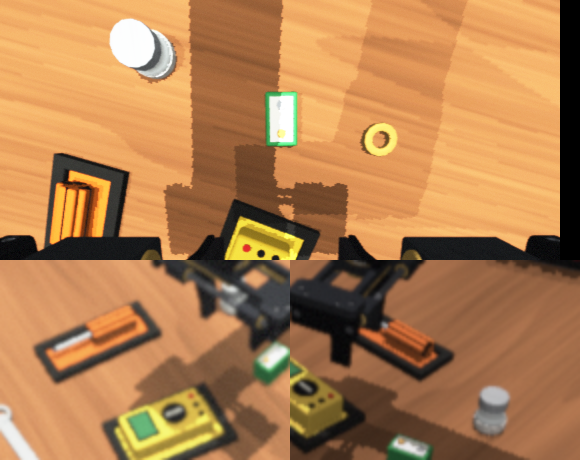

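Crop: the battery is at (281,119), aligned with the tool, and the driver lies in its recess. I'll check the driver's margins while grasping the battery.

```bash
python3 - <<'E'
from h import *
im=load("wrist6")
hsv=cv2.cvtColor(im["pixels"],cv2.COLOR_RGB2HSV)
for v in(195,210,225):print(v,[(u,*hsv[v,u].tolist()) for u in range(44,128,4)])
print("handle edges z.032 ->",ray(im,[(57,210),(93,210)],.030).round(3)[:,:2].tolist(),"foam",ray(im,[(49,210),(118,210)],.012).round(3)[:,:2].tolist())
E
python3 -m crank '[[[26,0.2,0,0,-0.5],[26,0.2,0,0,-0.5],[24.3,0,20,0,-0.5],[0,0,30,0,-0.5],[0,0,30,0,-0.5],[0,0,28,0,-0.5],[0,0,18,0,-0.5],[0,0,9,0,-0.5],[0,0,0,0,-0.5],[0,0,0,0,-0.5]]]' 20; python3 go.py .4415 -.0952 .011
```

```text
195 [(44, 14, 155, 231), (48, 13, 147, 215), (52, 45, 9, 57), (56, 19, 194, 255), (60, 20, 191, 255), (64, 15, 199, 248), (68, 21, 190, 255), (72, 21, 188, 255), (76, 11, 216, 170), (80, 20, 191, 255), (84, 15, 205, 252), (88, 11, 216, 117), (92, 11, 218, 104), (96, 11, 221, 179), (100, 17, 200, 254), (104, 21, 188, 255), (108, 12, 188, 213), (112, 36, 22, 57), (116, 45, 17, 59), (120, 8, 32, 32), (124, 9, 66, 27)]
210 [(44, 15, 146, 240), (48, 13, 92, 97), (52, 10, 109, 89), (56, 20, 193, 255), (60, 21, 188, 255), (64, 12, 195, 197), (68, 21, 187, 255), (72, 17, 200, 254), (76, 11, 213, 214), (80, 21, 187, 255), (84, 11, 214, 142), (88, 8, 144, 62), (92, 11, 215, 167), (96, 17, 202, 254), (100, 21, 188, 255), (104, 20, 189, 255), (108, 30, 19, 55), (112, 30, 13, 60), (116, 39, 31, 57), (120, 90, 27, 19), (124, 13, 158, 212)]
225 [(44, 14, 143, 240), (48, 43, 28, 64), (52, 16, 197, 253), (56, 20, 192, 255), (60, 17, 199, 253), (64, 20, 187, 255), (68, 21, 190, 255), (72, 11, 215, 174), (76, 19, 194, 255), (80, 14, 205, 250), (84, 10, 216, 112), (88, 11, 224, 106), (92, 11, 215, 196), (96, 17, 200, 254), (100, 21, 189, 255), (104, 10, 152, 116), (108, 15, 18, 56), (112, 25, 27, 56), (116, 90, 13, 19), (120, 12, 157, 128), (124, 14, 150, 234)]
handle edges z.032 -> [[0.576, -0.279], [0.567, -0.246]] foam [[0.586, -0.299], [0.568, -0.232]]
time: 25.7
position: [0.4422, -0.0941, 0.0113]
tool_rot: [-0.41, 3.114, 0.002]
ft_force: [-0.0, 0.7, 0.4]
grip_width: 0.748
grip_force: 0.0
t=25.7 yaw -165.0 j7 1.67 pos [442.2 -94.1  11.3] tilt 0.07 F [-0.   0.7  0.4] grip 0.75 0.0
turn -0.000 rad (=0.0 rows; alt -0.000, then negate dx dy) then dx 1.0 dy -0.9 dz 0.3  rows>=0.0
```

```bash
python3 -m crank '[[[0,0,0,0,1],[0,0,0,0,1],[0,0,0,0,1],[0,0,0,0,1],[0,0,0,0,1],[0,0,0,0,1],[0,0,0,0,1],[0,0,0,0,1],[0,0,0,0,1]]]' 20; python3 go.py .4415 -.0952 .011; python3 -m crank '[[[0,0,-10,0,1],[0,0,-25,0,1],[0,0,-35,0,1],[0,0,-40,0.096,1],[0,0,-10,0.096,1],[0,0,0,0.096,1],[0,0,0,0.096,1],[0,0,0,0,1],[0,0,0,0,1]]]'; python3 go.py .542 .274 .12 173
```

```text
time: 26.45
position: [0.4418, -0.0947, 0.0111]
tool_rot: [0.409, -3.115, 0.001]
ft_force: [-0.7, -1.6, 2.6]
grip_width: 0.319
grip_force: 20.0
t=26.4 yaw -165.0 j7 1.66 pos [441.8 -94.7  11.1] tilt 0.03 F [-0.7 -1.6  2.6] grip 0.32 20.0
turn -0.000 rad (=0.0 rows; alt -0.000, then negate dx dy) then dx 0.4 dy -0.4 dz 0.1  rows>=0.0
time: 27.2
position: [0.4416, -0.0942, 0.131]
tool_rot: [-0.188, -3.136, 0.001]
ft_force: [-0.4, -0.2, -0.5]
grip_width: 0.316
grip_force: 20.0
t=27.2 yaw 173.1 j7 1.61 pos [441.6 -94.2 131. ] tilt 0.03 F [-0.4 -0.2 -0.5] grip 0.32 20.0
turn 0.002 rad (=0.0 rows; alt -3.139, then negate dx dy) then dx -54.8 dy 377.7 dz 11.0  rows>=9.2
```

```bash
python3 -m crank '[[[-5.5,37.8,0,0,1],[-5.5,37.8,0,0,1],[-5.5,37.8,0,0,1],[-5.5,37.8,0,0,1],[-5.5,37.8,0,0,1],[-5.5,37.8,0,0,1],[-5.5,37.8,0,0,1],[-5.5,37.8,0,0,1],[-5.5,37.8,0,0,1],[-5.5,37.5,0,0,1]]]'; python3 -m crank '[[[0,0,20,0,1],[0,0,20,0,1],[0,0,16,0,1],[0,0,0,0,1],[0,0,0,0,1],[0,0,0,0,1],[0,0,0,0,1]]]'; python3 go.py .542 .274 .017 173; python3 - <<'E'
from h import *
for n in("scene","side"): snap(n,n+"7")
a,b=load("scene7"),load("side7")
cv2.imwrite("pics/crop8.png",cv2.hconcat([cv2.resize(a["pixels"][230:360,280:410],None,fx=3,fy=3),cv2.resize(b["pixels"][190:320,130:260],None,fx=3,fy=3)])[:,:,::-1])
E
```

```text
time: 28.03
position: [0.5423, 0.2757, 0.1297]
tool_rot: [-0.188, -3.133, 0.0]
ft_force: [0.7, 0.1, 0.2]
grip_width: 0.317
grip_force: 20.0
time: 28.62
position: [0.5434, 0.2735, 0.0762]
tool_rot: [0.194, 3.134, 0.001]
ft_force: [-0.0, 0.0, -0.8]
grip_width: 0.317
grip_force: 20.0
t=28.6 yaw 172.9 j7 0.55 pos [543.4 273.5  76.2] tilt 0.11 F [-0.   0.  -0.8] grip 0.32 20.0
turn -0.001 rad (=0.0 rows; alt 3.140, then negate dx dy) then dx 1.5 dy 0.3 dz 59.2  rows>=1.4
```

View pics/crop8.png

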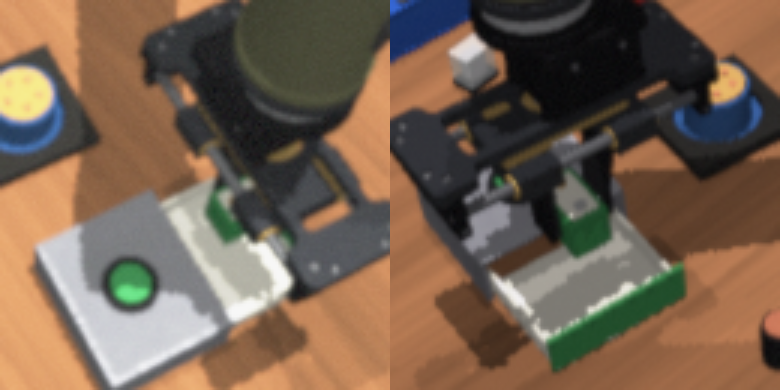

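The battery hangs over the open drawer with room on all sides. Lowering it.

```bash
python3 -m crank '[[[1.2,0.3,20,0,1],[0,0,18,0,1],[0,0,11,0,1],[0,0,6,0,1],[0,0,4,0,1],[0,0,0,0,1],[0,0,0,0,1],[0,0,0,0,1]]]'; python3 go.py .542 .274 .0165 173
```

```text
time: 29.38
position: [0.5418, 0.2745, 0.0166]
tool_rot: [0.193, 3.135, 0.001]
ft_force: [0.4, -0.2, -0.9]
grip_width: 0.322
grip_force: 20.0
t=29.4 yaw 173.0 j7 0.50 pos [541.8 274.5  16.6] tilt 0.07 F [ 0.4 -0.2 -0.9] grip 0.32 20.0
turn -0.001 rad (=0.0 rows; alt 3.141, then negate dx dy) then dx -0.3 dy -0.5 dz 0.1  rows>=0.0
```

```bash
python3 -m crank '[[[0,0,0.6,0,1],[0,0,0,0,1],[0,0,0,0,0.1],[0,0,0,0,0.1],[0,0,0,0,0.1],[0,0,0,0,0.1],[0,0,-8,0,0.1],[0,0,-20,0,0.1],[0,0,-35,0,0.1],[0,0,-40,0,0.1]]]'; python3 -m crank '[[[0,0,-40,0,0.1],[-35,0,-40,0,-0.5],[-35,0,0,0,-0.5],[-20,0,0,0,-0.5],[0,0,0,0,-0.5],[0,0,0,0,-0.5],[0,0,0,0,-0.5]]]'; python3 - <<'E'
from h import *
w,a,b=[snap(n,n+"8") for n in("wrist","scene","side")]
d=cv2.hconcat([a["pixels"][120:380,150:440],b["pixels"][100:360,130:420]])
cv2.imwrite("pics/crop9.png",cv2.vconcat([cv2.copyMakeBorder(w["pixels"][:300],0,0,0,20,0),d])[:,:,::-1])
E
```

```text
time: 30.22
position: [0.54, 0.2733, 0.1181]
tool_rot: [-0.192, -3.132, 0.002]
ft_force: [1.8, 0.3, 1.1]
grip_width: 0.452
grip_force: 0.0
time: 30.8
position: [0.6219, 0.2649, 0.1896]
tool_rot: [-0.19, -3.134, -0.001]
ft_force: [-1.0, -0.0, 0.7]
grip_width: 0.732
grip_force: 0.0
```

View pics/crop9.png

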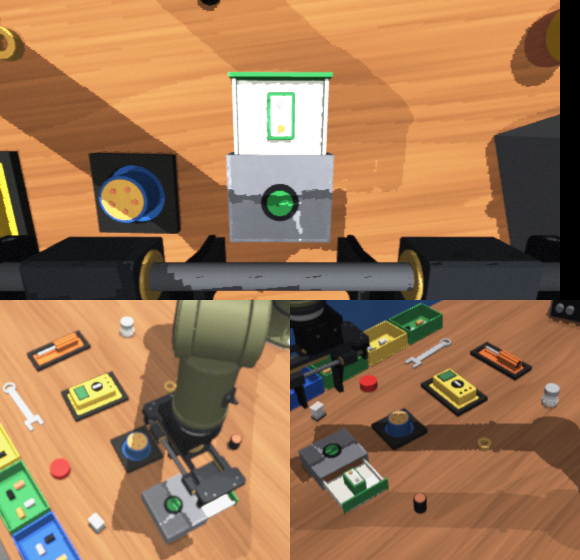

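The picture shows the battery upright in the middle of the open drawer, with the tin, meter and driver in their recesses. One last check of how far the drawer is open before handing in.

```bash
python3 - <<'E'
from meas import *
w=load("wrist8")
f=ray(w,[(230,72),(331,72)],.032);c=ray(w,[(228,154),(333,154)],.038)
print("front-case mm",(np.linalg.norm((f.mean(0)-c.mean(0))[:2])*1000).round(1))
b=ray(w,[(280.5,203)],.0435);print("button",b)
a=load("scene8")
fit(a,(5,160,120),(18,255,255),(170,145,250,195),.015,5)
fit(a,(22,120,60),(35,255,255),(205,180,290,250),.02,11)
E
```

```text
front-case mm 78.2
button [[0.62791912 0.26466763 0.0435    ]]
area 600 px [183 153] [233 184] mean [ 605.7 -265.1] rect [ 613.2 -270.3] size 136.0 56.4 lengthdir -2.1
area 1374 px [217 194] [271 234] mean [613.3 -82.5] rect [612.9 -83.7] size 123.1 86.8 lengthdir -6.8
```

The reading is 78 mm ±2, so I'll press the button once more gently to be sure the drawer is against its stop.

```bash
python3 -m crank '[[[-6,-0.5,20,0,1],[0,0,30,0,1],[0,0,30,0,1],[0,0,25,0,1],[0,0,15,0,1],[0,0,8,0,1],[0,0,0,0,1],[0,0,0,0,1],[0,0,0,0,1],[0,0,0,0,1]]]'; python3 go.py .628 .263 .043
```

```text
time: 31.78
position: [0.63, 0.2635, 0.0636]
tool_rot: [0.193, 3.133, 0.002]
ft_force: [0.5, -0.9, -0.3]
grip_width: 0.078
grip_force: 0.0
t=31.8 yaw 173.0 j7 0.61 pos [630.  263.5  63.6] tilt 0.16 F [ 0.5 -0.9 -0.3] grip 0.08 0.0
turn -0.000 rad (=0.0 rows; alt -0.000, then negate dx dy) then dx 2.0 dy -0.7 dz 20.6  rows>=0.5
```

```bash
python3 -m crank '[[[1,0,6,0,1],[0,0,5,0,1],[0,0,3,0,1],[0,0,2,0,1],[0,0,2,0,1],[0,0,1.5,0,1],[0,0,0,0,1],[0,0,0,0,1]]]'; python3 go.py .628 .263 .043;  python3 -m crank '[[[0,0,1,0,1],[0,0,0.5,0,1],[0,0,0.5,0,1],[0,0,0,0,1],[0,0,0,0,1]]]';  python3 go.py .628 .263 .043
```

```text
time: 32.45
position: [0.6279, 0.2627, 0.044]
tool_rot: [-0.193, -3.136, 0.002]
ft_force: [-4.0, -3.0, 10.8]
grip_width: 0.006
grip_force: 5.3
t=32.5 yaw 173.0 j7 0.60 pos [627.9 262.7  44. ] tilt 0.08 F [-4.  -3.  10.8] grip 0.01 5.3
turn -0.000 rad (=0.0 rows; alt -0.000, then negate dx dy) then dx -0.1 dy 0.3 dz 1.0  rows>=0.0
time: 32.87
position: [0.6279, 0.2628, 0.0439]
tool_rot: [0.193, 3.135, -0.003]
ft_force: [-7.1, -4.9, 19.8]
grip_width: 0.008
grip_force: 9.9
t=32.9 yaw 173.0 j7 0.60 pos [627.9 262.8  43.9] tilt 0.12 F [-7.1 -4.9 19.8] grip 0.01 9.9
turn -0.000 rad (=0.0 rows; alt -0.000, then negate dx dy) then dx -0.1 dy 0.2 dz 0.9  rows>=0.0
```

At its stop. I'll retreat, check that the battery still stands, and hand in.

```bash
python3 -m crank '[[[0,0,-10,0,1],[0,0,-30,0,1],[0,0,-40,0,1],[0,0,-40,0,-0.5],[0,0,-20,0,-0.5],[0,0,0,0,-0.5],[0,0,0,0,-0.5],[0,0,0,0,-0.5],[0,0,0,0,-0.5],[0,0,0,0,-0.5]]]'; python3 - <<'E'
from meas import *
im=snap("wrist","wrist9")
h=cv2.cvtColor(im["pixels"],cv2.COLOR_RGB2HSV)
fit(im,(45,100,40),(85,255,255),(250,85,310,150),.032,9)
f=load("wrist8");fit(f,(45,100,40),(85,255,255),(250,85,310,150),.032,9)
print(job.close_job())
E
```

```text
time: 33.7
position: [0.6275, 0.2623, 0.1783]
tool_rot: [-0.193, -3.133, 0.002]
ft_force: [-0.4, -0.1, 0.3]
grip_width: 0.45
grip_force: 0.0
area 355 px [269  85] [296 132] mean [543.4 274.5] rect [540.9 275.3] size 43.2 26.5 lengthdir -7.1
area 315 px [267  93] [294 139] mean [542.1 275.3] rect [541.7 275.2] size 44.3 27.0 lengthdir -7.0
the job is handed in; nothing more can be done
None
```

The job is handed in after about 34 s: the meter, driver and tin are in their recesses, and the battery stands in the drawer, which is open to its stop.

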